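Index a clamped bead moulding on by one bead with the hand wheel

TASK

Bring the next bead of the clamped moulding under the scriber: push the latch lever clear of the notch in the index disc, push the hand wheel clockwise (seen from above) through exactly one full turn by its upright handle without running past, then push the latch lever back until it is fully home in the notch. Do it all with light pushes of the fingertips or the outside of the fingers, gripping nothing, and leave the loose things on and round the fixture where they are.

Things in the scene. Friction and masses are not known exactly. Their poses are not given: they have to be found in the camera images.
- indexer: bench indexing fixture fixed to the table: aluminium base plate 262 x 262 x 12 mm, grey gear housing with a horizontal hand wheel on top, in front a slide with a white five-bead plaster moulding under a scriber (all below 90 mm). Origin on the wheel's axis at table height; x points from the slide to the fixture's back, y to its left (the latch's side), z up. Plate: x -172 to 90, y -137 to 125 mm
- wheel_axis (a point): point on the vertical axis of the hand wheel at rim height, 124 mm above the table. Wheel: three-spoked ring of 70 mm radius, rim 13 mm thick (top at 131 mm), nut in the middle up to 140 mm. Under it, at 92 to 100 mm, turns its steel index disc of 85 mm radius with one notch in the edge, opposite the handle
- wheel_handle (a point): middle of the wheel's upright black handle, a post of 23 mm diameter on the rim, 70 mm from the axis, from 126 to 189 mm above the table (this point: 162 mm). Nothing else but the nut stands above the rim. It goes round with the wheel and starts at the fixture's right (-y) side, opposite the latch
- wheel (a joint): turn of the hand wheel in rad, 0 at the start, growing clockwise seen from above; one full turn is 6.283. It stays where it is left; it takes about 2 N at the handle. With the latch home it is locked (about 0.03 rad of play)
- latch_pivot (a point): vertical pivot pin of the latch lever, 96 mm above the table, at the fixture's left, between wheel and slide. From it the bent steel lever (at 92 to 100 mm) runs along the wheel's left side to its knob at the back
- latch_knob (a point): middle of the upright black knob (23 mm diameter, from 114 to 148 mm above the table, this point 132 mm) on a slim stem at the end of the latch lever, 163 mm from the pivot. About 55 mm lie between knob and disc when the latch is home
- latch (a joint): swing of the latch lever in rad: 0 = fully home, its tapered nose in the notch (start); grows as the knob is pushed left, away from the wheel; clear of the disc from 0.17, stop at 0.40. Stays where it is left, takes about 1 N at the knob. The nose finds the notch and centres the wheel if that stands within 0.1 rad of the full turn
- carriage (a joint): travel of the slide with the moulding in m, 0 at the start, geared to the wheel: 0.024 (one bead) per turn, to the fixture's right (-y)
- cork: loose cork sanding block, 36x62x26 mm, lying on the fixture's base plate; origin at the centre of its underside
- rule: loose folded yellow rule, 16x200x16 mm, on the table at the right of the fixture; origin at the centre of its underside
- scraper: loose scraper with a turned handle, 18x127x18 mm, on the table behind the fixture; origin at the centre of its underside
- tin: loose round tin, 62 mm across, 49 mm tall, on the far left part of the table; origin at the centre of its underside
- tape: loose roll of masking tape lying flat, 70 mm across, 24 mm tall, at the right edge of the table; origin at the centre of its underside
- resin: loose white plastic bottle with a screw cap, 60 mm across, 141 mm tall, on the far left part of the table; origin at the centre of its underside
- bowl: loose rubber mixing bowl, 101 mm across, 56 mm tall, on the far left part of the table; origin at the centre of its underside
- loop: loose wooden modelling tool, 10x154x14 mm, near the left edge of the table; origin at the centre of its underside

How it is judged:
On the way, in this order (a step that is already met when the one before it is completed fails the run):
1. the latch lever has been pushed clear of the notch, the wheel still at its start (value of joint latch above 0.18 rad and value of joint wheel between -0.1 and 0.1 rad), for 0.1 s.
2. the hand wheel has come round clockwise by one full turn (within 0.12 rad) and stopped there (value of joint wheel between 6.1632 and 6.4032 rad and velocity of joint wheel between -0.3 and 0.3 rad/s), for 0.2 s.
At the end, for the whole second after the job is handed in: the wheel stands one full clockwise turn from its start (within 0.06 rad), the slide with the moulding has advanced by one bead (24 mm, within 0.5 mm), the latch lever is fully home in the notch (below 0.05 rad) and all is at rest (value of joint latch below 0.05 rad and value of joint wheel between 6.2232 and 6.3432 rad and value of joint carriage between 0.0235 and 0.0245 m and velocity of joint wheel between -0.05 and 0.05 rad/s); the robot touches nothing.
It fails at once if the wheel ran past the full turn by more than 0.5 rad (value of joint wheel above 6.7832 rad).
It fails at once if the fixture was pushed with more than 60 N (contact force between the fingers and indexer above 60 N).
It fails at once if the wheel's handle or the latch's knob was taken between the fingers (contact force between the fingers and indexer above 0.5 N and ((horizontal distance between the grasp point and wheel_handle below 0.012 m and height (world z) of the grasp point below 0.2 m) or (horizontal distance between the grasp point and latch_knob below 0.012 m and height (world z) of the grasp point below 0.158 m))).
It fails at once if a loose thing on or round the fixture was lifted or moved by more than 30 mm (distance of any of cork, rule, scraper, tin, tape, resin, bowl, loop from where it was at the start of the episode above 0.03 m).
It also fails if it takes over 72 s, if anything falls off the work surface, if the arm or the gripper's body presses on something with over 40 N, if the wrist force passes 120 N, or if a joint passes its speed limit or range.

ROBOT

A 6-joint arm with a two-finger parallel gripper is mounted at the origin on a cart in front of the work surface, level with it; the furniture and walls round the work are solid. World frame = base frame: x ahead of the robot, y to its left, z up, the work surface at z = 0. Lengths are in m, angles in rad, forces in N, time in s.
With the tool pointing down it reaches from about 0.275 to 0.85 m from the base axis. Payload 19 kg.
Tool frame: the origin (TCP) lies at the very end of the fingers, on their centre line; the grasp point (between the pads) lies env.pinch_z behind it (env.pinch_z is the distance from the TCP to the grasp point, in m); z points along the fingers, y is the line along which they close (so a half turn about z gives the same grasp; the last joint's range is limited). The gripper opens to 85 mm and grips with 20 to 120 N. Pads are 22 mm wide; open, the fingers measure 114 mm over their backs; the gripper's body (76 mm by 85 mm) begins 54 mm behind the grasp point. The pads swing forward as they close: fully open they stand 13 mm farther back than shut.
Start: joints at [-0.134, 0.15, 1.437, -0, 1.554, -0.134], TCP at [0.575, -0, 0.231] pointing down, gripper open.
Joint ranges: [-2.8, 2.8], [-0.68, 2.1], [0.12, 2.68], [-1.39, 4.53], [0.16, 2.79], [-2.81, 2.81]. Speed limits (rad/s): [1.89, 1.89, 2.22, 3.01, 3.01, 3.01].

INTERFACE

Orientations are given as a unit quaternion [w, x, y, z].
In Python, from plant import env, imaging gives the robot as it stands. The module is installed in compiled form; this text tells all that it offers.
- The arm moves only by the tool move_arm, never from a script. Its argument "commands" is a list of rows, each an object with "offset": the shift along the tool's x, y, z in mm, a list of three; "angular": the turn, a rotation vector about the tool's x, y, z in rad, a list of three; "claw": the closure, from 0 (fully open) to 1 (shut). A call has 1 to 20 rows; each row shifts and turns the commanded pose from where the row before left it, along the tool's axes as they then stand; what a row does not reach is not made up. A row lasts 1/8 s, in which the tool goes at most 62.5 mm and 10.7 degrees, less where a joint would pass 70% of its speed; a pose out of reach is approached as far as the arm can. A call with a gripper value outside its range is refused whole. The fingers move at their own pace and stop on an object; the grip force is fixed at half the most. Time passes only in rows, so rows that do not move let the fingers close. It gives the time, the measured TCP pose, the force, the opening and the grip force at its end, in the units of the state.
- env.observe(): the state, without advancing time (a new reading comes with each control period).
- imaging.grab_frame(name): name is "scene" or "side" or "wrist"; returns (picture, depth): 480x640x3 uint8, red, green, blue; 480x640 float32, m along the optical axis (not along the pixel's ray), 0 where there is no reading.
- imaging.get_calibration(name): a dict with "fov_y" (degrees; the focal length in pixels is half the picture's height over the tangent of half this angle, whatever the lens; pixels are square), "cx", "cy" (the principal point, pixels), "R" (3x3) and "t" (3): a world point X has camera coordinates R X + t. Camera axes: x right, y down, z forward; pixel columns grow to the right and rows downward; lengths in m; the calibration is good to about 2 mm. A picture is of the moment at which its call begins: read the wrist's pose just before it. get_calibration takes no time and is no camera call; for the wrist camera it gives the pose at the moment of the call.
- env.sign_off(): hands the job in; it is judged then, once.
The state is a dict: "clock": time; "q": joint angles; "joint_vel": joint speeds; "joint_efforts": joint torques, N m; "eef_pos": TCP position; "tcp_rot": TCP orientation; "contact_force": force on the tool from outside, world axes, zero at the start; "moment": the same for the moment, N m; "width": finger opening in m; "finger_force": force on a finger pad.
Only numpy, scipy, OpenCV 4.12 (cv2) and the standard library are available. Lean on these libraries where they do the work, as an engineer would, in place of code of your own. Each camera call takes 0.05 s, during which the arm holds its last target. There are 200 camera calls.

## Working session

There is one attempt and no reset: what is moved stays moved. The work goes in short steps, Python scripts to look and compute and a tool call to move; the robot and the scene stay as the last step left them, time stands still between calls to the robot, and variables do not carry over. Pictures are saved under pics/ and viewed, at most 10 in all, crops included, and the job is handed in when it is done.

Besides the shell and the picture viewer there is one more tool, called after "Emit:" as a command line: name --argument value ..., lists and objects as JSON in quotes. move_arm: Moves the arm, as the interface text tells. Its arguments: {"type":"object","properties":{"commands":{"type":"array","items":{"type":"object","properties":{"offset":{"type":"array","items":{"type":"number"}},"angular":{"type":"array","items":{"type":"number"}},"claw":{"type":"number"}}}}},"required":["commands"]}

```bash
mkdir -p pics
cat > h.py <<'E'
import numpy as np, cv2
from plant import env, imaging
def snap(n,f):
    c=imaging.get_calibration(n); p,d=imaging.grab_frame(n)
    cv2.imwrite(f'pics/{f}.png',p[:,:,::-1]); np.savez(f'pics/{f}.npz',p=p,d=d,**{k:c[k] for k in c})
def pts(f):
    z=np.load(f'pics/{f}.npz'); d=z['d']; fl=240/np.tan(np.radians(float(z['fov_y'])/2))
    v,u=np.mgrid[:480,:640]; X=np.stack([(u-z['cx'])/fl*d,(v-z['cy'])/fl*d,d],-1)
    W=(X-z['t'])@z['R']; W[d==0]=np.nan; return W
E
python3 - <<'E'
from h import *
s=env.observe(); print(s['clock'],s['eef_pos'],s['tcp_rot'],env.pinch_z,s['width'])
snap('scene','s0'); snap('side','d0')
for f in('s0','d0'):
    z=np.load(f'pics/{f}.npz'); print(z['fov_y'],-z['R'].T@z['t'])
E
```

```text
0.0 [5.74767460e-01 1.13832695e-05 2.30694416e-01] [-4.66910923e-04  7.07108116e-01  7.07105199e-01 -3.63706728e-04] 0.0187 0.08542201591715791
46.49839153282041 [ 0.11501543 -0.748256    0.91296079]
45.12790554589364 [0.16587186 0.95554135 1.00629016]
```

View pics/s0.png

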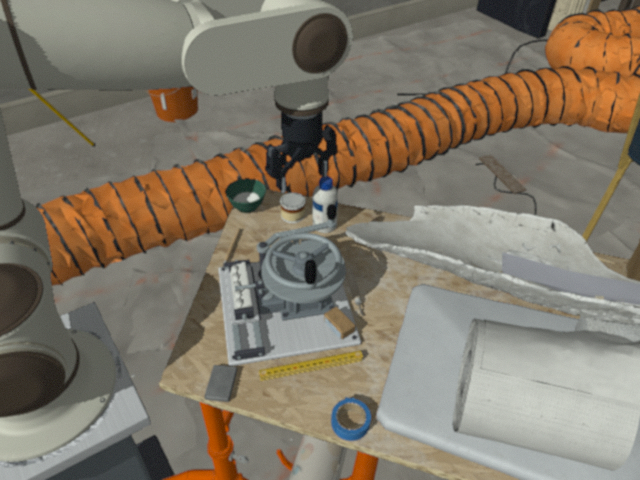

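View pics/d0.png

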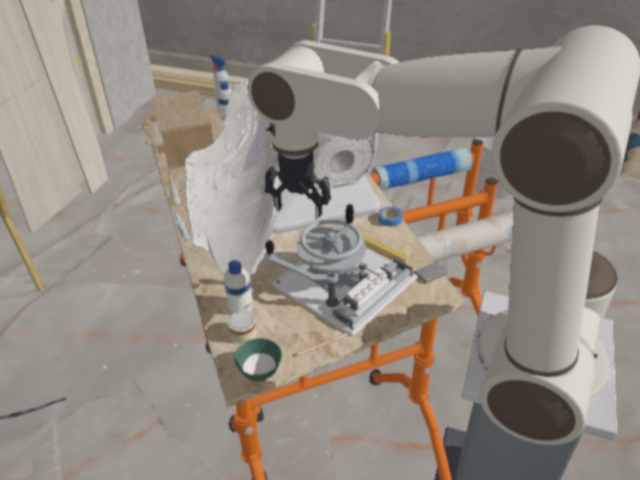

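The scene view shows the wheel centred near (305,258) with its handle at (310,270). The side view shows the handle at (349,214) and the latch knob at (270,247).

Run:
```python
from h import *
from scipy.optimize import least_squares
for f,hb,kb,wb in(('s0',(298,255,322,288),None,(255,225,350,305)),('d0',(340,202,358,226),(262,238,278,258),(295,215,368,275))):
    W=pts(f);p=np.load(f'pics/{f}.npz')['p'].astype(int)
    def box(b): return W[b[1]:b[3],b[0]:b[2]].reshape(-1,3),p[b[1]:b[3],b[0]:b[2]].reshape(-1,3)
    for nm,b in(('handle',hb),('knob',kb)):
        if b is None: continue
        X,c=box(b); m=(c.max(1)<60)&(X[:,2]>.1); print(f,nm,m.sum(),np.nanmedian(X[m],0).round(4),np.nanmin(X[m],0).round(3),np.nanmax(X[m],0).round(3))
    X,c=box(wb); m=(X[:,2]>.125)&(X[:,2]<.135)&(c.max(1)>60);R=X[m]
    g=least_squares(lambda q:np.hypot(R[:,0]-q[0],R[:,1]-q[1])-q[2],[*R[:,:2].mean(0),.07],loss='soft_l1',f_scale=.003); print(f,'ring',m.sum(),g.x.round(4),np.median(abs(g.fun)))
# loose/tall things map
W=pts('s0');P=W.reshape(-1,3);
for lo,hi in((.01,.09),(.09,.3)):
    m=(P[:,2]>lo)&(P[:,2]<hi)&(P[:,0]>.2)&(P[:,0]<1.2)&(abs(P[:,1])<.6)
    H,_,_=np.histogram2d(P[m,0],P[m,1],bins=[np.arange(.2,1.2,.04),np.arange(-.4,.6,.04)])
    print(lo);[print('%.2f '%(.2+.04*i),''.join('#' if v>3 else '.' for v in r)) for i,r in enumerate(H)]
for n,z in(('scene','s0'),('side','d0')):
    im=cv2.imread(f'pics/{z}.png'); a=im[190:380,200:400] if n=='scene' else im[170:350,220:440]
    cv2.imwrite(f'pics/{z}c.png',cv2.resize(a,None,fx=3,fy=3,interpolation=cv2.INTER_CUBIC))
```

```text
s0 handle 252 [ 0.4957 -0.1538  0.1706] [ 0.487 -0.16   0.101] [ 0.553 -0.07   0.191]
s0 ring 1263 [ 0.5239 -0.0849  0.0687] 0.0035783213026116673
d0 handle 87 [ 0.4987 -0.1343  0.1668] [ 0.491 -0.141  0.137] [ 0.506 -0.128  0.19 ]
d0 knob 66 [0.648  0.0151 0.1386] [0.64  0.006 0.119] [0.656 0.023 0.15 ]
d0 ring 751 [ 0.5254 -0.0755  0.0679] 0.0038209374655658324
0.01
0.20  ........................
0.24  ....###.................
0.28  ....###.................
0.32  ....#####...............
0.36  ....########............
0.40  ##..#########...........
0.44  ##.###########..........
0.48  #..#####..##..#.#.......
0.52  ##.####........###......
0.56  ###.####.......###......
0.60  ####.###.....#####......
0.64  #####..##..####.........
0.68  #####.######..#.........
0.72  .#####.####.............
0.76  .####.#####.............
0.80  ###########.............
0.84  ##########..............
0.88  ##########..............
0.92  ..######................
0.96  .#####..................
1.00  ........................
1.04  ........................
1.08  ........................
1.12  .#......................
0.09
0.20  ........................
0.24  ........................
0.28  ........................
0.32  ........................
0.36  ........................
0.40  ........................
0.44  ......#####.............
0.48  .....######.............
0.52  .....######.............
0.56  ......#####.............
0.60  .......####.............
0.64  #........####...........
0.68  #....###...##...........
0.72  .#####..................
0.76  #####...................
0.80  ##......................
0.84  #.......................
0.88  #.......................
0.92  .....###................
0.96  #######.................
1.00  #####...................
1.04  ####....................
1.08  ........................
1.12  ........................
```

View pics/d0c.png

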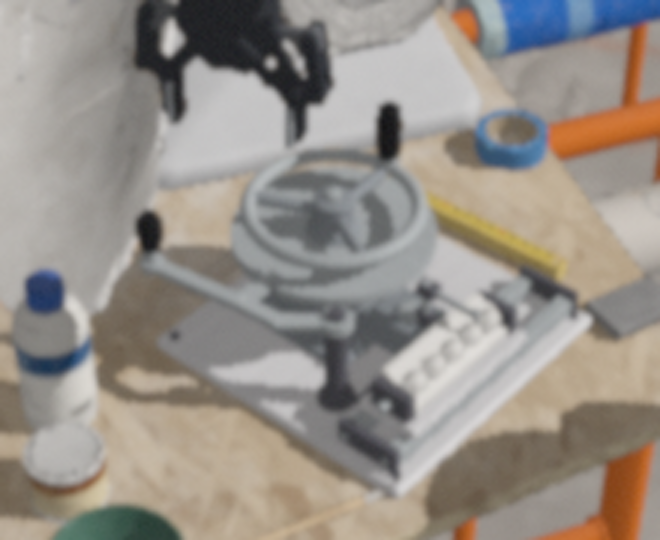

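The enlarged side view shows the knob centre at (149,232), the pivot top at (338,320) and the handle at (389,131) in crop pixels. The bottle stands close to the left of the knob.

```bash
cat >> h.py <<'E'
def ray(f,u,v,h):
    z=np.load(f'pics/{f}.npz'); fl=240/np.tan(np.radians(float(z['fov_y'])/2))
    d=z['R'].T@np.array([(u-z['cx'])/fl,(v-z['cy'])/fl,1]); c=-z['R'].T@z['t']
    return (c+d*(h-c[2])/d[2]).round(4)
E
python3 - <<'E'
from h import *
q=lambda x,y:(220+x/3,170+y/3)
print('pivot',ray('d0',*q(338,320),.1),'knob',ray('d0',*q(149,232),.132),'handle',ray('d0',*q(389,131),.16))
print('handle s0',ray('s0',310,271,.16))
for f in('s0','d0'):
    W=pts(f);p=np.load(f'pics/{f}.npz')['p'].astype(int); P=W.reshape(-1,3);c=p.reshape(-1,3)
    near=(abs(P[:,0]-.65)<.2)&(abs(P[:,1])<.35)
    m=near&(c[:,2]>c[:,0]+40)&(c[:,2]>c[:,1]+25)&(P[:,2]>.1)&(P[:,2]<.16); print(f,'cap',m.sum(),np.median(P[m],0),P[m].min(0),P[m].max(0))
    b=near&(P[:,2]>.04)&(P[:,2]<.1)&(P[:,1]>.06)&(P[:,0]>.62)&(P[:,0]<.8); print('bottle body',P[b].min(0),P[b].max(0))
    # tall obstacles near workspace beyond the wheel
    m=(P[:,2]>.06)&(P[:,2]<.6)&(P[:,0]>.55)&(P[:,0]<.85)&(abs(P[:,1])<.3)
    for x in np.arange(.56,.84,.04):
        r=''
        for y in np.arange(-.28,.2,.04):
            k=m&(abs(P[:,0]-x)<.02)&(abs(P[:,1]-y)<.02); r+='%5.2f'%P[k,2].max() if k.sum()>2 else '   . '
        print('%.2f'%x,r)
E
```

```text
pivot [0.486  0.0243 0.1   ] knob [0.6492 0.0097 0.132 ] handle [ 0.5001 -0.1443  0.16  ]
handle s0 [ 0.5011 -0.1437  0.16  ]
s0 cap 126 [0.69062595 0.08760443 0.13707498] [0.68072261 0.07839606 0.12259481] [0.70833826 0.10315256 0.14614936]
bottle body [0.62069685 0.06314482 0.04000138] [0.71795257 0.20266216 0.09997273]
0.56    .    .    .  0.13 0.13 0.60 0.60 0.60 0.10   .    .    . 
0.60    .    .    .  0.10 0.13 0.60 0.60 0.59 0.10   .    .    . 
0.64    .    .    .    .    .  0.56   .  0.35   .    .    .    . 
0.68    .    .    .    .  0.12 0.09 0.08   .    .  0.15 0.14   . 
0.72  0.17 0.16 0.15 0.14 0.12 0.09 0.07   .    .  0.14 0.14   . 
0.76  0.18 0.16 0.11   .  0.08 0.07   .    .    .    .    .    . 
0.80  0.10   .  0.08 0.07 0.07   .    .    .    .    .    .    . 
d0 cap 115 [0.69364489 0.10603854 0.13961405] [0.68105416 0.08714945 0.12480038] [0.70823691 0.11710383 0.14463388]
bottle body [0.62010527 0.0829073  0.04003824] [0.72192488 0.25869001 0.09993621]
0.56    .    .    .  0.13 0.13 0.13 0.60 0.60 0.60 0.60   .    . 
0.60    .    .    .    .  0.13 0.60 0.60 0.60 0.60 0.60   .    . 
0.64    .    .    .    .    .    .    .  0.44 0.14 0.59   .    . 
0.68    .    .    .    .  0.11 0.10 0.08   .    .  0.14 0.14   . 
0.72    .  0.16 0.15 0.13 0.12 0.10 0.08   .    .  0.14 0.14   . 
0.76  0.17 0.16 0.13 0.12 0.09 0.07   .    .    .    .    .    . 
0.80  0.12 0.11 0.09 0.08 0.07   .    .    .    .    .    .    .
```

Emit:
move_arm --commands '[{"offset": [-6, 15, 0], "claw": 1}, {"offset": [-6, 15, 0], "claw": 1}, {"offset": [-6, 15, 0], "claw": 1}, {"offset": [-6, 14, 0], "claw": 1}, {"offset": [-6, 14, 0], "claw": 1}, {"offset": [0, 0, 20], "claw": 1}, {"offset": [0, 0, 20], "claw": 1}, {"offset": [0, 0, 15], "claw": 1}, {"offset": [0, 0, 0], "claw": 1}]'

```text
invalid input at $.commands[0]: expected keys offset, angular, claw
```

Emit:
move_arm --commands '[{"offset": [-6, 15, 0], "angular": [0, 0, 0], "claw": 1}, {"offset": [-6, 15, 0], "angular": [0, 0, 0], "claw": 1}, {"offset": [-6, 15, 0], "angular": [0, 0, 0], "claw": 1}, {"offset": [-6, 14, 0], "angular": [0, 0, 0], "claw": 1}, {"offset": [-6, 14, 0], "angular": [0, 0, 0], "claw": 1}, {"offset": [0, 0, 20], "angular": [0, 0, 0], "claw": 1}, {"offset": [0, 0, 20], "angular": [0, 0, 0], "claw": 1}, {"offset": [0, 0, 15], "angular": [0, 0, 0], "claw": 1}, {"offset": [0, 0, 0], "angular": [0, 0, 0], "claw": 1}]'

```text
clock: 1.23
eef_pos: [0.6478, -0.0301, 0.1751]
tcp_rot: [-0.001, 0.707, 0.707, -0.001]
contact_force: [-0.0, 0.6, 0.9]
width: 0.0002
finger_force: 0.0
```

Run:
```python
from h import *
snap('wrist','w1'); snap('side','d1')
a=cv2.imread('pics/w1.png'); b=cv2.imread('pics/d1.png')[150:330,220:440]
b=cv2.resize(b,(400,327)); a=cv2.resize(a,(400,300)); o=np.zeros((327,800,3),np.uint8); o[:300,:400]=a;o[:,400:]=b
cv2.imwrite('pics/v1.png',o)
```

```text
(no output)
```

View pics/v1.png

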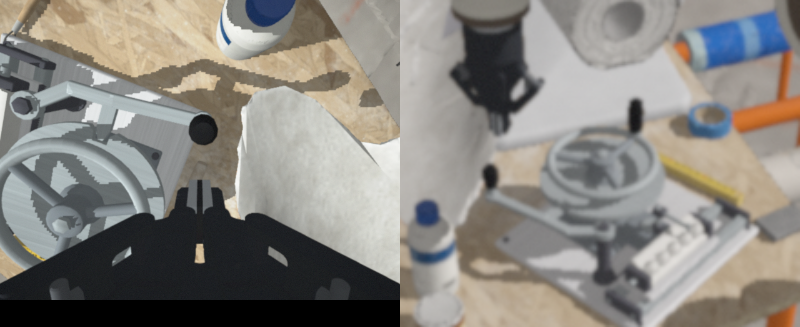

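The wrist view shows the knob straight ahead of the fingers at (203,128), with the way clear. Next I go down and push it.

Emit:
move_arm --commands '[{"offset": [0, 0, 17], "angular": [0, 0, 0], "claw": 1}, {"offset": [0, 0, 17], "angular": [0, 0, 0], "claw": 1}, {"offset": [0, 0, 17], "angular": [0, 0, 0], "claw": 1}, {"offset": [5, 0, 0], "angular": [0, 0, 0], "claw": 1}, {"offset": [5, 0, 0], "angular": [0, 0, 0], "claw": 1}, {"offset": [4, 0, 0], "angular": [0, 0, 0], "claw": 1}, {"offset": [4, 0, 0], "angular": [0, 0, 0], "claw": 1}, {"offset": [4, 0, 0], "angular": [0, 0, 0], "claw": 1}, {"offset": [4, 0, 0], "angular": [0, 0, 0], "claw": 1}, {"offset": [4, 0, 0], "angular": [0, 0, 0], "claw": 1}, {"offset": [4, 0, 0], "angular": [0, 0, 0], "claw": 1}, {"offset": [4, 0, 0], "angular": [0, 0, 0], "claw": 1}, {"offset": [4, 0, 0], "angular": [0, 0, 0], "claw": 1}, {"offset": [4, 0, 0], "angular": [0, 0, 0], "claw": 1}, {"offset": [4, 0, 0], "angular": [0, 0, 0], "claw": 1}, {"offset": [4, 0, 0], "angular": [0, 0, 0], "claw": 1}, {"offset": [0, 0, 0], "angular": [0, 0, 0], "claw": 1}]'

```text
clock: 3.45
eef_pos: [0.648, 0.0244, 0.1252]
tcp_rot: [-0.0, 0.707, 0.707, 0.0]
contact_force: [0.1, 0.4, 0.8]
width: -0.0
finger_force: 0.0
```

Run:
```python
from h import *
snap('wrist','w2'); snap('side','d2')
a=cv2.imread('pics/w2.png'); b=cv2.imread('pics/d2.png')[150:330,220:440]
b=cv2.resize(b,(400,327)); a=cv2.resize(a,(400,300)); o=np.zeros((327,800,3),np.uint8); o[:300,:400]=a;o[:,400:]=b
cv2.imwrite('pics/v2.png',o)
W=pts('d2');p=np.load('pics/d2.npz')['p'].astype(int).max(2)
m=(p<60)&(W[...,2]>.112)&(W[...,2]<.15)&(abs(W[...,0]-.648)<.03)&(W[...,1]>.03)&(W[...,1]<.1)
print(m.sum(),np.median(W[m],0),W[m].min(0),W[m].max(0)); print(np.argwhere(m).mean(0))
```

```text
86 [0.64581461 0.05522282 0.14107594] [0.63658108 0.03261121 0.11756296] [0.65476828 0.0632493  0.14979551]
[257.11627907 262.95348837]
```

View pics/v2.png

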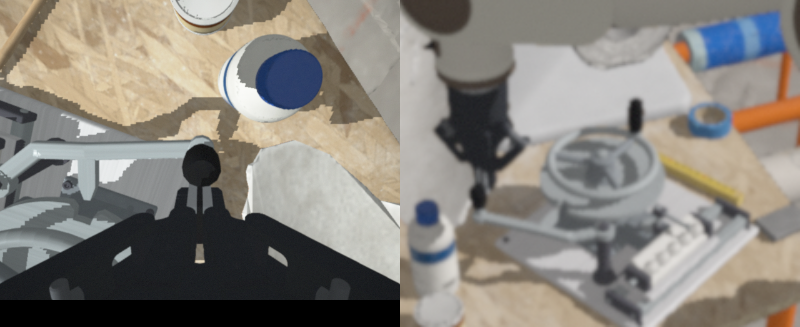

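Knob moved about 40 mm, so the latch is near 0.24 rad and clear. In the wrist view the knob is at (201,165), and the wheel handle has not moved. I'll plan the circular push next.

```bash
cat > plan.py <<'E'
from h import *
from scipy.optimize import brentq
C=np.array([524.5,-80.5]); H0=np.array([500.,-144.]); f0=np.arctan2(*(H0-C)[::-1]); print(np.degrees(f0))
hb=np.array([14.5,11])
def P(w,gap=0):
    f=f0-w; t=np.array([np.sin(f),-np.cos(f)])
    g=lambda d:np.hypot(*np.maximum(abs(d*t)-hb,0))-11.5-gap
    return C+70*np.array([np.cos(f),np.sin(f)])-brentq(g,12,60)*t
E
python3 - <<'E'
from plan import *
e=env.observe()['eef_pos']*1000; print(e)
a=P(0,9).round(); print('start',a)
prev=a.copy(); L=[]
for w in np.linspace(0,6.1,59)[0:]:
    q=P(w).round(); L.append([int((q-prev)[1]),int((q-prev)[0])]); prev=q
print(len(L),L,prev)
E
```

```text
-111.09794958898915
[648.00067629  24.07245027 125.2463963 ]
start [ 534. -159.]
59 [[3, -9], [0, -7], [1, -7], [1, -8], [3, -8], [5, -7], [5, -8], [7, -7], [6, -5], [7, -5], [7, -4], [8, -3], [7, -3], [7, -1], [8, -1], [7, 0], [6, 0], [7, 0], [6, 1], [7, 3], [7, 3], [7, 4], [6, 6], [7, 6], [5, 7], [4, 7], [3, 8], [3, 7], [2, 7], [1, 8], [1, 7], [0, 7], [-1, 7], [-2, 8], [-3, 8], [-4, 7], [-6, 8], [-6, 7], [-7, 5], [-7, 5], [-7, 4], [-8, 3], [-7, 2], [-7, 1], [-8, 1], [-7, 0], [-6, 0], [-6, 0], [-7, -2], [-7, -2], [-7, -3], [-7, -5], [-6, -5], [-6, -7], [-5, -7], [-4, -7], [-4, -8], [-2, -7], [-2, -7]] [ 538. -154.]
```

Emit:
move_arm --commands '[{"offset": [-10, 0, 0], "angular": [0, 0, 0], "claw": 1}, {"offset": [0, 0, -28], "angular": [0, 0, 0], "claw": 1}, {"offset": [0, 0, -29], "angular": [0, 0, 0], "claw": 1}, {"offset": [0, 0, -28], "angular": [0, 0, 0], "claw": 1}, {"offset": [-19, -13, 0], "angular": [0, 0, 0], "claw": 1}, {"offset": [-19, -13, 0], "angular": [0, 0, 0], "claw": 1}, {"offset": [-19, -13, 0], "angular": [0, 0, 0], "claw": 1}, {"offset": [-19, -13, 0], "angular": [0, 0, 0], "claw": 1}, {"offset": [-19, -13, 0], "angular": [0, 0, 0], "claw": 1}, {"offset": [-19, -13, 0], "angular": [0, 0, 0], "claw": 1}, {"offset": [-19, -13, 0], "angular": [0, 0, 0], "claw": 1}, {"offset": [-19, -12, 0], "angular": [0, 0, 0], "claw": 1}, {"offset": [-21, -11, 0], "angular": [0, 0, 0], "claw": 1}, {"offset": [0, 0, 18], "angular": [0, 0, 0], "claw": 1}, {"offset": [0, 0, 17], "angular": [0, 0, 0], "claw": 1}, {"offset": [0, 0, 17], "angular": [0, 0, 0], "claw": 1}, {"offset": [0, 0, 0], "angular": [0, 0, 0], "claw": 1}]'

```text
clock: 5.68
eef_pos: [0.5335, -0.1583, 0.1564]
tcp_rot: [-0.001, 0.707, 0.707, -0.001]
contact_force: [-0.5, 0.1, 0.1]
width: 0.0002
finger_force: 0.0
```

Run:
```python
from h import *
snap('scene','s3'); snap('side','d3')
a=cv2.imread('pics/s3.png')[190:370,200:400]; b=cv2.imread('pics/d3.png')[150:330,220:420]
cv2.imwrite('pics/v3.png',cv2.resize(np.hstack([a,b]),(800,360),interpolation=cv2.INTER_CUBIC))
```

```text
(no output)
```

View pics/v3.png

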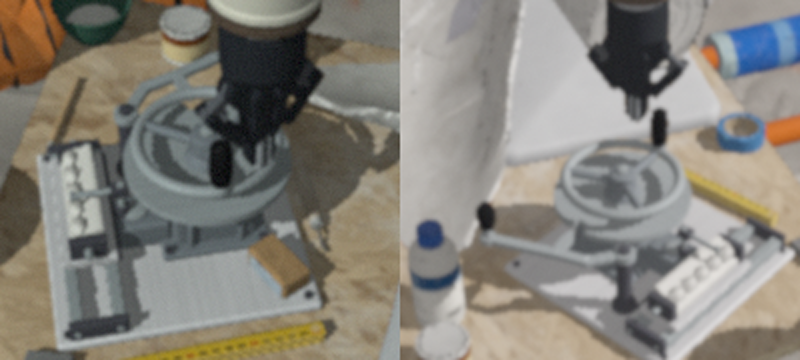

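The scene view shows the fingertips at (265,140) just behind the handle at (221,163), and the latch is clear. I push the first third.

Emit:
move_arm --commands '[{"offset": [2, -5, 0], "angular": [0, 0, 0], "claw": 1}, {"offset": [1, -4, 0], "angular": [0, 0, 0], "claw": 1}, {"offset": [0, -7, 0], "angular": [0, 0, 0], "claw": 1}, {"offset": [1, -7, 0], "angular": [0, 0, 0], "claw": 1}, {"offset": [1, -8, 0], "angular": [0, 0, 0], "claw": 1}, {"offset": [3, -8, 0], "angular": [0, 0, 0], "claw": 1}, {"offset": [5, -7, 0], "angular": [0, 0, 0], "claw": 1}, {"offset": [5, -8, 0], "angular": [0, 0, 0], "claw": 1}, {"offset": [7, -7, 0], "angular": [0, 0, 0], "claw": 1}, {"offset": [6, -5, 0], "angular": [0, 0, 0], "claw": 1}, {"offset": [7, -5, 0], "angular": [0, 0, 0], "claw": 1}, {"offset": [7, -4, 0], "angular": [0, 0, 0], "claw": 1}, {"offset": [8, -3, 0], "angular": [0, 0, 0], "claw": 1}, {"offset": [7, -3, 0], "angular": [0, 0, 0], "claw": 1}, {"offset": [7, -1, 0], "angular": [0, 0, 0], "claw": 1}, {"offset": [8, -1, 0], "angular": [0, 0, 0], "claw": 1}, {"offset": [7, 0, 0], "angular": [0, 0, 0], "claw": 1}, {"offset": [0, 0, 0], "angular": [0, 0, 0], "claw": 1}]'

```text
clock: 8.02
eef_pos: [0.4509, -0.0764, 0.1582]
tcp_rot: [-0.0, 0.707, 0.707, 0.0]
contact_force: [0.7, -0.6, -0.1]
width: -0.0003
finger_force: 0.0
```

```bash
cat >> h.py <<'E'
def hand(f):
    W=pts(f);p=np.load(f'pics/{f}.npz')['p'].astype(int).max(2)
    r=np.hypot(W[...,0]-.5245,W[...,1]+.0805)
    m=(p<60)&(W[...,2]>.14)&(W[...,2]<.195)&(r<.1); 
    n,l,s,c=cv2.connectedComponentsWithStats(m.astype(np.uint8))
    for i in range(1,n):
        if s[i,4]>15: k=l==i; q=np.median(W[k],0); print(f,s[i,4],c[i].round(),q.round(4),'z',W[k][:,2].min().round(3),W[k][:,2].max().round(3))
E
python3 - <<'E'
from h import *
print(env.observe()['eef_pos']); snap('scene','s4'); snap('side','d4'); hand('s4'); hand('d4')
E
```

```text
[ 0.45088853 -0.07636906  0.15821309]
s4 44 [263. 255.] [ 0.4378 -0.0813  0.1818] z 0.168 0.194
d4 141 [353. 238.] [ 0.4595 -0.0444  0.1709] z 0.14 0.192
```

The handle follows as planned: measured at about (0.462,-0.053), expected (0.461,-0.052).

Emit:
move_arm --commands '[{"offset": [6, 0, 0], "angular": [0, 0, 0], "claw": 1}, {"offset": [7, 0, 0], "angular": [0, 0, 0], "claw": 1}, {"offset": [6, 1, 0], "angular": [0, 0, 0], "claw": 1}, {"offset": [7, 3, 0], "angular": [0, 0, 0], "claw": 1}, {"offset": [7, 3, 0], "angular": [0, 0, 0], "claw": 1}, {"offset": [7, 4, 0], "angular": [0, 0, 0], "claw": 1}, {"offset": [6, 6, 0], "angular": [0, 0, 0], "claw": 1}, {"offset": [7, 6, 0], "angular": [0, 0, 0], "claw": 1}, {"offset": [5, 7, 0], "angular": [0, 0, 0], "claw": 1}, {"offset": [4, 7, 0], "angular": [0, 0, 0], "claw": 1}, {"offset": [3, 8, 0], "angular": [0, 0, 0], "claw": 1}, {"offset": [3, 7, 0], "angular": [0, 0, 0], "claw": 1}, {"offset": [2, 7, 0], "angular": [0, 0, 0], "claw": 1}, {"offset": [1, 8, 0], "angular": [0, 0, 0], "claw": 1}, {"offset": [1, 7, 0], "angular": [0, 0, 0], "claw": 1}, {"offset": [0, 7, 0], "angular": [0, 0, 0], "claw": 1}, {"offset": [-1, 7, 0], "angular": [0, 0, 0], "claw": 1}, {"offset": [-2, 8, 0], "angular": [0, 0, 0], "claw": 1}, {"offset": [0, 0, 0], "angular": [0, 0, 0], "claw": 1}]'

```text
clock: 10.5
eef_pos: [0.5476, -0.0082, 0.1582]
tcp_rot: [0.0, 0.707, 0.707, 0.0]
contact_force: [-0.6, -0.2, -0.7]
width: -0.0
finger_force: 0.0
```

Run:
```python
from h import *
print(env.observe()['eef_pos']); snap('scene','s5'); snap('side','d5'); hand('s5'); hand('d5')
import plan; f=plan.f0-np.linspace(0,6.1,59)[33]; print(plan.C+70*np.array([np.cos(f),np.sin(f)]))
```

```text
[ 0.54755779 -0.00822575  0.15817342]
s5 211 [305. 221.] [ 0.5618 -0.0319  0.1731] z 0.141 0.193
s5 44 [289. 216.] [ 0.535  -0.0141  0.1832] z 0.17 0.194
d5 59 [304. 238.] [ 0.5687 -0.0113  0.1669] z 0.143 0.191
-111.09794958898915
[569.45189712 -26.84063972]
```

Emit:
move_arm --commands '[{"offset": [-3, 8, 0], "angular": [0, 0, 0], "claw": 1}, {"offset": [-4, 7, 0], "angular": [0, 0, 0], "claw": 1}, {"offset": [-6, 8, 0], "angular": [0, 0, 0], "claw": 1}, {"offset": [-6, 7, 0], "angular": [0, 0, 0], "claw": 1}, {"offset": [-7, 5, 0], "angular": [0, 0, 0], "claw": 1}, {"offset": [-7, 5, 0], "angular": [0, 0, 0], "claw": 1}, {"offset": [-7, 4, 0], "angular": [0, 0, 0], "claw": 1}, {"offset": [-8, 3, 0], "angular": [0, 0, 0], "claw": 1}, {"offset": [-7, 2, 0], "angular": [0, 0, 0], "claw": 1}, {"offset": [-7, 1, 0], "angular": [0, 0, 0], "claw": 1}, {"offset": [-8, 1, 0], "angular": [0, 0, 0], "claw": 1}, {"offset": [-7, 0, 0], "angular": [0, 0, 0], "claw": 1}, {"offset": [-6, 0, 0], "angular": [0, 0, 0], "claw": 1}, {"offset": [-6, 0, 0], "angular": [0, 0, 0], "claw": 1}, {"offset": [-7, -2, 0], "angular": [0, 0, 0], "claw": 1}, {"offset": [-7, -2, 0], "angular": [0, 0, 0], "claw": 1}, {"offset": [-7, -3, 0], "angular": [0, 0, 0], "claw": 1}, {"offset": [0, 0, 0], "angular": [0, 0, 0], "claw": 1}]'

```text
clock: 12.85
eef_pos: [0.5908, -0.1188, 0.1584]
tcp_rot: [0.0, 0.707, 0.707, -0.0]
contact_force: [-0.6, 0.4, 0.2]
width: -0.0002
finger_force: 0.0
```

Run:
```python
from h import *
print(env.observe()['eef_pos']); snap('scene','s6'); snap('side','d6'); hand('s6'); hand('d6')
import plan; f=plan.f0-np.linspace(0,6.1,59)[50]; print(plan.C+70*np.array([np.cos(f),np.sin(f)]))
print('knob',np.median(pts('d6')[254:260,260:266].reshape(-1,3),0))
```

```text
[ 0.59081222 -0.11878916  0.15836192]
s6 271 [338. 251.] [ 0.5666 -0.1408  0.1736] z 0.14 0.193
d6 113 [320. 210.] [ 0.57   -0.1226  0.1736] z 0.142 0.194
-111.09794958898915
[ 567.21527101 -135.95633978]
knob [0.64534426 0.05676659 0.14255008]
```

Emit:
move_arm --commands '[{"offset": [-7, -5, 0], "angular": [0, 0, 0], "claw": 1}, {"offset": [-6, -5, 0], "angular": [0, 0, 0], "claw": 1}, {"offset": [-6, -7, 0], "angular": [0, 0, 0], "claw": 1}, {"offset": [-5, -7, 0], "angular": [0, 0, 0], "claw": 1}, {"offset": [-4, -7, 0], "angular": [0, 0, 0], "claw": 1}, {"offset": [-2, -4, 0], "angular": [0, 0, 0], "claw": 1}, {"offset": [-2, -4, 0], "angular": [0, 0, 0], "claw": 1}, {"offset": [-1, -4, 0], "angular": [0, 0, 0], "claw": 1}, {"offset": [-1, -3, 0], "angular": [0, 0, 0], "claw": 1}, {"offset": [-1, -4, 0], "angular": [0, 0, 0], "claw": 1}, {"offset": [-1, -3, 0], "angular": [0, 0, 0], "claw": 1}, {"offset": [0, 0, 0], "angular": [0, 0, 0], "claw": 1}]'

```text
clock: 14.45
eef_pos: [0.5377, -0.1542, 0.1583]
tcp_rot: [-0.0, 0.707, 0.707, -0.0]
contact_force: [-0.2, 0.7, 1.3]
width: 0.0002
finger_force: 0.0
```

```bash
cat > cmp.py <<'E'
import sys
from h import *
# handle position against start pictures, same mask; horizontally banded z .15-.185
def h2(f):
    W=pts(f);p=np.load(f'pics/{f}.npz')['p'].astype(int).max(2)
    m=(p<60)&(W[...,2]>.15)&(W[...,2]<.187)&(np.hypot(W[...,0]-.5245,W[...,1]+.0805)<.105)
    n,l,s,c=cv2.connectedComponentsWithStats(m.astype(np.uint8))
    for i in range(1,n):
        if s[i,4]>30: print(f,s[i,4],c[i].round(2),np.median(W[l==i],0).round(4))
k=sys.argv[1]; print(env.observe()['eef_pos']); snap('scene','s'+k); snap('side','d'+k)
for f in('s0','s'+k,'d0','d'+k): h2(f)
a=np.vstack([np.hstack([cv2.resize(cv2.imread(f'pics/{v}{j}.png')[y:y+75,x:x+100],(400,300),interpolation=cv2.INTER_CUBIC) for j in('0',k)]) for v,x,y in(('s',250,230),('d',295,190))])
cv2.imwrite(f'pics/c{k}.png',a)
E
python3 cmp.py 7
```

```text
[ 0.53768089 -0.15416132  0.15828409]
s0 187 [310.5  271.24] [ 0.4948 -0.1542  0.1711]
s7 228 [318.05 268.43] [ 0.5086 -0.1576  0.1747]
d0 70 [349.01 213.01] [ 0.4983 -0.1341  0.1698]
d7 99 [343.75 209.98] [ 0.513  -0.1392  0.1726]
```

View pics/c7.png

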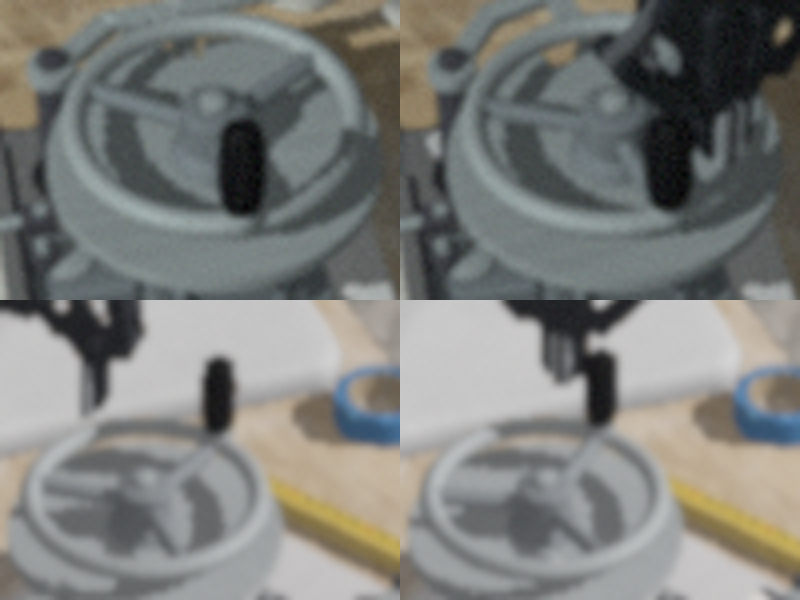

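The handle is about 13–14 mm short of its start place: (668,163) against (241,165) in the top crops. I'll nudge it 9 mm.

Emit:
move_arm --commands '[{"offset": [0, -3, 0], "angular": [0, 0, 0], "claw": 1}, {"offset": [1, -3, 0], "angular": [0, 0, 0], "claw": 1}, {"offset": [0, -3, 0], "angular": [0, 0, 0], "claw": 1}, {"offset": [0, 0, 0], "angular": [0, 0, 0], "claw": 1}]'

```text
clock: 15.05
eef_pos: [0.5287, -0.1529, 0.1583]
tcp_rot: [-0.0, 0.707, 0.707, -0.0]
contact_force: [0.2, 0.6, 0.7]
width: -0.0002
finger_force: 0.0
```

```bash
python3 cmp.py 8
```

```text
[ 0.52867824 -0.15294776  0.15831858]
s0 187 [310.5  271.24] [ 0.4948 -0.1542  0.1711]
s8 231 [313.75 269.69] [ 0.5002 -0.1557  0.1744]
d0 70 [349.01 213.01] [ 0.4983 -0.1341  0.1698]
d8 95 [346.77 211.04] [ 0.5043 -0.1364  0.1737]
```

View pics/c8.png

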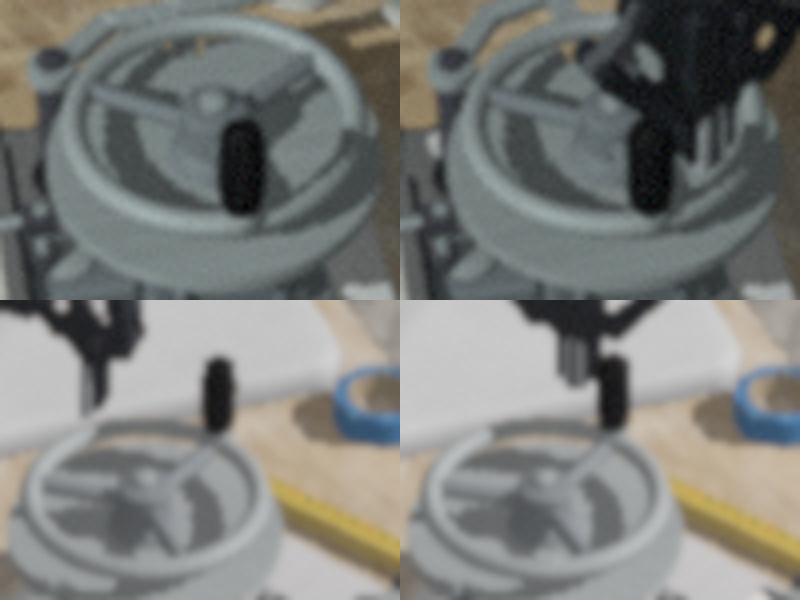

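About 4.5 mm remains: (650,165) against (241,165). One more nudge, then I lift away and check with nothing hidden.

Emit:
move_arm --commands '[{"offset": [0, -2, 0], "angular": [0, 0, 0], "claw": 1}, {"offset": [0, -2, 0], "angular": [0, 0, 0], "claw": 1}, {"offset": [0, 0, 0], "angular": [0, 0, 0], "claw": 1}, {"offset": [0, 0, 0], "angular": [0, 0, 0], "claw": 1}, {"offset": [0, 10, 0], "angular": [0, 0, 0], "claw": 1}, {"offset": [0, 10, 0], "angular": [0, 0, 0], "claw": 1}, {"offset": [10, 0, -20], "angular": [0, 0, 0], "claw": 1}, {"offset": [20, 5, -20], "angular": [0, 0, 0], "claw": 1}, {"offset": [20, 10, -10], "angular": [0, 0, 0], "claw": 1}, {"offset": [20, 10, 0], "angular": [0, 0, 0], "claw": 1}, {"offset": [20, 10, 0], "angular": [0, 0, 0], "claw": 1}, {"offset": [20, 10, 0], "angular": [0, 0, 0], "claw": 1}, {"offset": [20, 10, 0], "angular": [0, 0, 0], "claw": 1}, {"offset": [0, 0, 0], "angular": [0, 0, 0], "claw": 1}]'

```text
clock: 16.9
eef_pos: [0.6006, -0.0215, 0.208]
tcp_rot: [-0.0, 0.707, 0.708, -0.0]
contact_force: [0.5, 0.2, 0.2]
width: 0.0001
finger_force: 0.0
```

```bash
python3 cmp.py 9
python3 - <<'E'
from h import *
for f in('d0','d9'):
    W=pts(f);p=np.load(f'pics/{f}.npz')['p'].astype(int).max(2)
    m=(p<60)&(W[...,2]>.112)&(W[...,2]<.152)&(abs(W[...,0]-.648)<.03)&(W[...,1]>-.01)&(W[...,1]<.1)
    print('knob',m.sum(),np.median(W[m],0).round(4))
E
```

```text
[ 0.60063331 -0.02151225  0.20796286]
s0 187 [310.5  271.24] [ 0.4948 -0.1542  0.1711]
s9 186 [310.3  271.21] [ 0.4949 -0.1542  0.1713]
d0 70 [349.01 213.01] [ 0.4983 -0.1341  0.1698]
d9 74 [349.08 213.04] [ 0.4987 -0.1341  0.1695]
knob 66 [0.648  0.0151 0.1386]
knob 76 [0.6461 0.0565 0.1396]
```

The handle is back at its start pixels to within 0.3 px. Next I take the latch home, coming from the far side of the knob.

Emit:
move_arm --commands '[{"offset": [18, 7, 0], "angular": [0, 0, 0], "claw": 1}, {"offset": [18, 7, 0], "angular": [0, 0, 0], "claw": 1}, {"offset": [18, 7, 0], "angular": [0, 0, 0], "claw": 1}, {"offset": [18, 7, 0], "angular": [0, 0, 0], "claw": 1}, {"offset": [19, 6, 0], "angular": [0, 0, 0], "claw": 1}, {"offset": [19, 5, 0], "angular": [0, 0, 0], "claw": 1}, {"offset": [0, 0, 15], "angular": [0, 0, 0], "claw": 1}, {"offset": [0, 0, 15], "angular": [0, 0, 0], "claw": 1}, {"offset": [0, 0, 15], "angular": [0, 0, 0], "claw": 1}, {"offset": [0, 0, 0], "angular": [0, 0, 0], "claw": 1}]'

```text
clock: 18.25
eef_pos: [0.6383, 0.0865, 0.1616]
tcp_rot: [-0.001, 0.707, 0.707, -0.001]
contact_force: [0.2, -0.5, 0.3]
width: -0.0002
finger_force: 0.0
```

Run:
```python
from h import *
snap('wrist','w10'); snap('side','d10')
a=cv2.imread('pics/w10.png'); b=cv2.imread('pics/d10.png')[180:330,200:400]
cv2.imwrite('pics/v10.png',np.hstack([cv2.resize(a,(400,300)),cv2.resize(b,(400,300),interpolation=cv2.INTER_CUBIC)]))
```

```text
(no output)
```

View pics/v10.png

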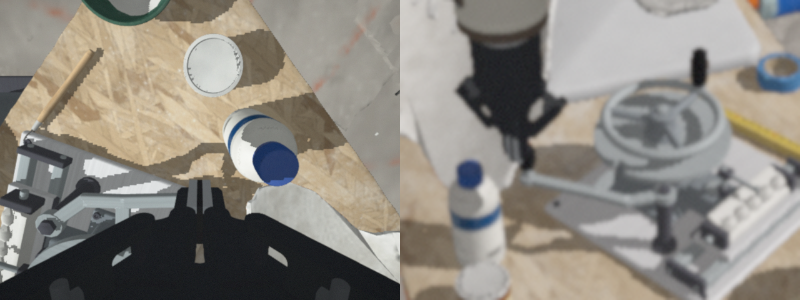

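Fingertips are at (200,195) in the wrist view, between the knob and the bottle cap at (275,163), with a gap to both. I go down and push home.

Emit:
move_arm --commands '[{"offset": [0, 0, 14], "angular": [0, 0, 0], "claw": 1}, {"offset": [0, 0, 14], "angular": [0, 0, 0], "claw": 1}, {"offset": [-4, 0, 0], "angular": [0, 0, 0], "claw": 1}, {"offset": [-4, 0, 0], "angular": [0, 0, 0], "claw": 1}, {"offset": [-4, 0, 0], "angular": [0, 0, 0], "claw": 1}, {"offset": [-4, 0, 0], "angular": [0, 0, 0], "claw": 1}, {"offset": [-4, 0, 0], "angular": [0, 0, 0], "claw": 1}, {"offset": [-4, 0, 0], "angular": [0, 0, 0], "claw": 1}, {"offset": [-4, 0, 0], "angular": [0, 0, 0], "claw": 1}, {"offset": [-4, 0, 0], "angular": [0, 0, 0], "claw": 1}, {"offset": [-4, 0, 0], "angular": [0, 0, 0], "claw": 1}, {"offset": [-4, 0, 0], "angular": [0, 0, 0], "claw": 1}, {"offset": [-3, 0, 0], "angular": [0, 0, 0], "claw": 1}, {"offset": [-3, 0, 0], "angular": [0, 0, 0], "claw": 1}, {"offset": [-2, 0, 0], "angular": [0, 0, 0], "claw": 1}, {"offset": [-2, 0, 0], "angular": [0, 0, 0], "claw": 1}, {"offset": [0, 0, 0], "angular": [0, 0, 0], "claw": 1}]'

```text
clock: 20.48
eef_pos: [0.639, 0.0368, 0.1353]
tcp_rot: [-0.0, 0.707, 0.707, -0.0]
contact_force: [0.0, 0.3, -0.5]
width: 0.0001
finger_force: 0.1
```

```bash
cat > knob.py <<'E'
import sys
from h import *
s=env.observe(); print(s['eef_pos'],s['contact_force']); k='d'+sys.argv[1]; snap('side',k)
for f in('d0',k):
    W=pts(f);p=np.load(f'pics/{f}.npz')['p'].astype(int).max(2)
    m=(p<60)&(W[...,2]>.112)&(W[...,2]<.152)&(abs(W[...,0]-.648)<.03)&(W[...,1]>-.01)&(W[...,1]<.1)
    print('knob',m.sum(),np.median(W[m],0).round(4),np.argwhere(m).mean(0).round(1))
E
python3 knob.py 11
```

```text
[0.63897879 0.0368433  0.13526578] [ 0.02694546  0.25053067 -0.53762564]
knob 66 [0.648  0.0151 0.1386] [246.9 269.2]
knob 1 [0.6291 0.0444 0.1508] [252. 271.]
```

Not at the stop yet, as there is no force. I keep going in small steps.

Emit:
move_arm --commands '[{"offset": [-2, 0, 0], "angular": [0, 0, 0], "claw": 1}, {"offset": [-1, 0, 0], "angular": [0, 0, 0], "claw": 1}, {"offset": [-1, 0, 0], "angular": [0, 0, 0], "claw": 1}, {"offset": [0, 0, 0], "angular": [0, 0, 0], "claw": 1}]'

```text
clock: 21.02
eef_pos: [0.639, 0.0329, 0.1353]
tcp_rot: [-0.0, 0.707, 0.707, -0.0]
contact_force: [0.2, 0.7, 0.5]
width: -0.0004
finger_force: 0.2
```

Emit:
move_arm --commands '[{"offset": [-1, 0, 0], "angular": [0, 0, 0], "claw": 1}, {"offset": [-1, 0, 0], "angular": [0, 0, 0], "claw": 1}, {"offset": [0, 0, 0], "angular": [0, 0, 0], "claw": 1}]'

```text
clock: 21.4
eef_pos: [0.639, 0.0309, 0.1353]
tcp_rot: [-0.0, 0.707, 0.707, -0.0]
contact_force: [-0.1, -0.2, 0.2]
width: 0.0
finger_force: 0.2
```

Emit:
move_arm --commands '[{"offset": [-1, 0, 0], "angular": [0, 0, 0], "claw": 1}, {"offset": [-1, 0, 0], "angular": [0, 0, 0], "claw": 1}, {"offset": [0, 0, 0], "angular": [0, 0, 0], "claw": 1}]'

```text
clock: 21.78
eef_pos: [0.639, 0.0289, 0.1352]
tcp_rot: [-0.0, 0.707, 0.707, -0.0]
contact_force: [-0.5, -0.0, -0.1]
width: 0.0001
finger_force: 0.3
```

Emit:
move_arm --commands '[{"offset": [-1, 0, 0], "angular": [0, 0, 0], "claw": 1}, {"offset": [-1, 0, 0], "angular": [0, 0, 0], "claw": 1}, {"offset": [0, 0, 0], "angular": [0, 0, 0], "claw": 1}]'

```text
clock: 22.15
eef_pos: [0.6389, 0.0269, 0.1352]
tcp_rot: [-0.0, 0.707, 0.707, -0.0]
contact_force: [0.1, 0.1, 0.1]
width: -0.0002
finger_force: 0.3
```

Run:
```python
from h import *
snap('side','d12'); snap('wrist','w12')
a=cv2.imread('pics/w12.png'); f=lambda k:cv2.resize(cv2.imread(f'pics/{k}.png')[225:275,245:295],(300,300),interpolation=cv2.INTER_CUBIC)
cv2.imwrite('pics/v12.png',np.hstack([f('d0'),f('d12')]))
```

```text
(no output)
```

View pics/v12.png

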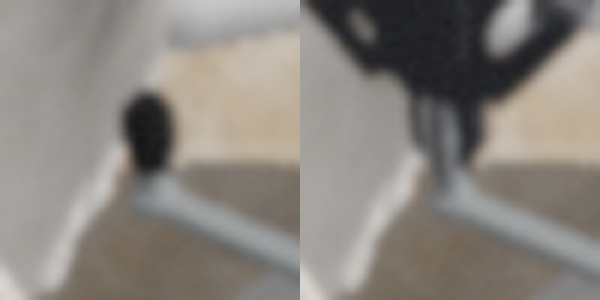

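The lever's end is at (450,200) against (150,192) at the start, so it is about 1 px short of home. I push on until the force rises.

Emit:
move_arm --commands '[{"offset": [-1, 0, 0], "angular": [0, 0, 0], "claw": 1}, {"offset": [-1, 0, 0], "angular": [0, 0, 0], "claw": 1}, {"offset": [0, 0, 0], "angular": [0, 0, 0], "claw": 1}]'

```text
clock: 22.62
eef_pos: [0.6389, 0.0249, 0.1352]
tcp_rot: [-0.0, 0.707, 0.707, -0.0]
contact_force: [0.2, 1.9, 0.3]
width: 0.0003
finger_force: 0.6
```

Emit:
move_arm --commands '[{"offset": [-1, 0, 0], "angular": [0, 0, 0], "claw": 1}, {"offset": [0, 0, 0], "angular": [0, 0, 0], "claw": 1}]'

```text
clock: 22.88
eef_pos: [0.6389, 0.0245, 0.1352]
tcp_rot: [-0.0, 0.707, 0.707, 0.0]
contact_force: [-0.2, 6.1, 0.8]
width: 0.0003
finger_force: 2.6
```

Firm stop at 6 N. One more mm, then I back off, lift and check.

Emit:
move_arm --commands '[{"offset": [-1, 0, 0], "angular": [0, 0, 0], "claw": 1}, {"offset": [0, 0, 0], "angular": [0, 0, 0], "claw": 1}, {"offset": [6, 0, 0], "angular": [0, 0, 0], "claw": 1}, {"offset": [8, 0, 0], "angular": [0, 0, 0], "claw": 1}, {"offset": [8, 0, 0], "angular": [0, 0, 0], "claw": 1}, {"offset": [0, 0, -20], "angular": [0, 0, 0], "claw": 1}, {"offset": [0, 0, -20], "angular": [0, 0, 0], "claw": 1}, {"offset": [0, 0, -25], "angular": [0, 0, 0], "claw": 1}, {"offset": [0, 0, -25], "angular": [0, 0, 0], "claw": 1}, {"offset": [0, 0, 0], "angular": [0, 0, 0], "claw": 1}]'

```text
clock: 24.12
eef_pos: [0.6396, 0.0453, 0.2273]
tcp_rot: [0.001, 0.707, 0.707, 0.001]
contact_force: [0.7, 0.5, 0.1]
width: 0.0001
finger_force: 0.0
```

```bash
python3 knob.py 13; python3 cmp.py 14
```

```text
[0.63960125 0.04528803 0.22730416] [0.73475231 0.52733081 0.11781667]
knob 66 [0.648  0.0151 0.1386] [246.9 269.2]
knob 66 [0.6484 0.0147 0.139 ] [246.9 269.2]
[0.63916862 0.04526681 0.22576787]
s0 187 [310.5  271.24] [ 0.4948 -0.1542  0.1711]
s14 197 [310.41 271.12] [ 0.4945 -0.1543  0.1706]
d0 70 [349.01 213.01] [ 0.4983 -0.1341  0.1698]
d14 73 [349.14 213.07] [ 0.498  -0.1348  0.1693]
```

Knob and handle are both back at their start pixels, and the arm is clear.

```bash
python3 -c "
from plant import env
print(env.sign_off())"
```

```text
the job is handed in; nothing more can be done
None
```

I handed the job in: I pushed the latch clear, turned the wheel one full turn clockwise and pushed the latch home; knob and handle measure within 1 mm of their start positions, but sign-off returned no verdict and I did not measure the slide's 24 mm travel or the loose things separately.

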